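Free the test weight from the safety hook

TASK

The steel test weight hangs by its bail on the hook of the bench stand; how far the hook sticks out is not known, so feel for its sprung keeper. Gently press the bail back into the keeper until it opens (never force it, and keep the fingers off the hook), lift the bail past the lip and draw it forward off the hook. Then set the weight down upright on the floor of the wooden tray, without dropping it.

Things in the scene. Friction and masses are not known exactly. Their poses are not given: they have to be found in the camera images.
- hook_stand: Bench stand, fixed: grey base plate 135x90x10 mm; post with front face 67 mm and socket top 157 mm high; a steel plate hook 14 mm thick juts forward from the socket. Origin: on the table, straight below the bail's bar as it hangs. x points from the nose back to the post, y sideways, z up. The hook may be clamped up to 9 mm further forward or back than nominal, unmeasured; the bail hangs at x = 0 all the same.
- lip_nominal (a point): Where the rear lower edge of the lip would be at the nominal reach: x = 10, z = 165 mm in the stand's frame. The lip (top at 174 mm) runs forward from here 34 mm to the upright nose, front x = -24, rear face x = -15.5 mm, and covers the bar. The flat bowl floor is 20 mm below the lip (top at 145 mm). No part of hook, web or keeper pivot over the weight is lower than 114 mm.
- keeper_nominal (a point): Where the keeper's front face would be at nominal reach, at the hanging bar's height: x = 15, z = 150 mm in the stand's frame. An upright steel finger 10 mm wide, top at 166 mm, hinged at 120 mm. It yields at about 4 N, plus 0.4 N per mm; 5 mm of travel frees the bar from the lip, at 9 mm the bar meets a hard stop. The bar touches it 1 to 19 mm behind its start; as the bar rises past its top it snaps shut.
- bail (a point): Middle of the bail's square bar, 10 x 10 mm, 52 mm long. y along the bar, z up. From its ends two flat straps (16 mm wide in x, outside faces 56 mm apart in y, tops 5 mm above the bar's middle) lead down to the weight, whose top is 85 mm below the bar's middle. Grip the straps across their outside faces, astride the hook, near the bar's height.
- weight: The test weight: dark steel cylinder, diameter 60 mm, 35 mm high, with the rigid bail on top, 125 mm high overall, 0.35 to 0.6 kg. Origin: centre of its underside, 120 mm below the middle of the bail's bar; z up. At the start it hangs free, 30 mm above the table. The push between it and the hook must stay under 30 N, knocks included.
- tray: Open wooden tray, fixed, 280 mm (its x) by 200 mm (its y), walls 10 mm thick and up to 55 mm high, floor top 6 mm above the table. Origin: centre of its underside, on the table. A sawn wood offcut 75 x 40 x 28 mm lies in it near the end at its negative x (all of it beyond x = -45 mm); the rest of the floor is free.
Mind the look-alikes: they are no part of the job. There is more than one size of the weight; the job needs the middle-sized.

How it is judged:
On the way, in this order (a step that is already met when the one before it is completed fails the run):
1. the bail, still inside the hook, is pressed back against the keeper (x of bail in the frame of hook_stand above 0.004 m and z of bail in the frame of hook_stand below 0.165 m and contact force between weight and hook_stand above 2 N), for 0.1 s.
2. the bail is off the hook, drawn clear in front of the nose (x of bail in the frame of hook_stand below -0.045 m and contact force between weight and hook_stand below 0.1 N), for 0.2 s.
At the end, for the whole second after the job is handed in: The test weight stands upright (within 0.08 rad) at rest on the floor of the wooden tray (underside within 4 mm of the tray's floor, wholly inside the walls), released (x of weight in the frame of tray between -0.1 and 0.101 m and y of weight in the frame of tray between -0.061 and 0.061 m and z of weight in the frame of tray below 0.01 m and angle between weight's own z axis and vertical below 0.08 rad and linear speed of weight below 0.02 m/s and contact force between weight and tray above 1 N); the robot touches nothing.
It fails at once if bail or weight forced against the hook stand with more than 30 N (contact force between weight and hook_stand above 30 N).
It fails at once if the fingers bear on the hook stand with more than 5 N (contact force between the fingers and hook_stand above 5 N).
It fails at once if the weight dropped or banged into the tray (more than 200 N) (contact force between weight and tray above 200 N).
It also fails if it takes over 64 s, if anything falls off the work surface, if the arm or the gripper's body presses on something with over 40 N, if the wrist force passes 120 N, or if a joint passes its speed limit or range.

ROBOT

A 6-joint arm with a two-finger parallel gripper is mounted at the origin on a cart in front of the work surface, level with it; the furniture and walls round the work are solid. World frame = base frame: x ahead of the robot, y to its left, z up, the work surface at z = 0. Lengths are in m, angles in rad, forces in N, time in s.
With the tool pointing down it reaches from about 0.4 to 0.825 m from the base axis. Payload 7 kg.
Tool frame: the origin (TCP) lies on the centre line of the jaws, within the pads' length; the fingertips stand 25 mm ahead of it and the grasp point (between the pads) lies 6 mm ahead of it; z points along the fingers, y is the line along which they close (so a half turn about z gives the same grasp; the last joint's range is limited). The gripper opens to 88 mm and grips with 3 to 60 N. Pads are 19 mm wide; open, the fingers measure 130 mm over their backs; the gripper's body (78 mm by 193 mm) begins 47 mm behind the grasp point.
Start: joints at [1.546, 0.359, 0.012, 0, -1.224, -0.288], TCP at [0.208, 0.642, 0.252] pointing down, gripper open.
Joint ranges: [-3.07, 3.07], [-1.43, 2.12], [-1.02, 1.25], [-3.03, 1.67], [-3.05, -0], [-3.03, 3.03]. Speed limits (rad/s): [2.39, 2.39, 3.01, 3.14, 3.14, 3.14].

INTERFACE

Orientations are given as a unit quaternion [x, y, z, w].
In Python, from station import env gives the robot as it stands.
- The arm moves only by the tool servo_tool, never from a script. Its argument "motion" is a list of rows, each an object of numbers: "x", "y", "z": the shift along the world's x, y, z in mm; "turn": the turn about the world's z in rad; "claw": the opening, from 0 (shut) to 1 (fully open). In form: [{"x": .., "y": .., "z": .., "turn": .., "claw": ..}, ...]. A call has 1 to 5 rows; each row shifts and turns the commanded pose from where the row before left it; what a row does not reach is not made up. A row lasts 1/8 s, in which the tool goes at most 62.5 mm and 10.7 degrees, less where a joint would pass 70% of its speed; a pose out of reach is approached as far as the arm can. A call with a gripper value outside its range is refused whole. The fingers move at their own pace and stop on an object; the grip force is fixed at half the most. Time passes only in rows, so rows that do not move let the fingers close. It gives the time, the measured TCP pose, the force, the opening and the grip force at its end, in the units of the state.
- env.state(): the state, without advancing time (a new reading comes with each control period).
- env.camera(name): name is "scene" or "top" or "wrist"; returns the picture (384x512x3 uint8, red, green, blue); there is no depth.
- env.calibration(name): a dict with "camera_matrix" (3x3 intrinsics, pixels), "D" ([k1, k2, p1, p2, k3] as OpenCV has them; the pictures are not rectified), "world_to_cam" (4x4, takes a point from world to camera coordinates). Camera axes: x right, y down, z forward; pixel columns grow to the right and rows downward; lengths in m; the calibration is good to about 2 mm. A picture is of the moment at which its call begins: read the wrist's pose just before it. calibration takes no time and is no camera call; for the wrist camera it gives the pose at the moment of the call.
- env.sign_off(): hands the job in; it is judged then, once.
Trained networks look in the newest picture that a camera, given by its name, has taken for a name from the list of things; names that differ only in an ending like _2 or _b are one class to them, and where a whole thing is asked for, a point or a joint stands for the part that bears it (a point fixed in the world has none). Each returns a list of dicts, best first, with "confidence" (0 to 1); they miss things now and then, are a little off and sometimes report something else, mostly with a low value. They report only what shows in the picture. A call takes as long as a camera call. They do not tell look-alikes from the thing itself.
- env.spot_in(camera, label): "point" ([column, row] in pixels, amid what is visible of it).
- env.regions_of(camera, label): "region" (384x512 bool, what is visible of it) and "point" ([column, row] in pixels, amid what is visible of it).
The state is a dict: "clock": time; "joint_pos": joint angles; "qd": joint speeds; "joint_efforts": joint torques, N m; "tcp_pos": TCP position; "tool_rot": TCP orientation; "force": force on the tool from outside, world axes, zero at the start; "moment": the same for the moment, N m; "gripper_width": finger opening in m; "gripper_force": force on a finger pad.
Only numpy, scipy, OpenCV 4.12 (cv2) and the standard library are available. Lean on these libraries where they do the work, as an engineer would, in place of code of your own. Each camera call takes 0.05 s, during which the arm holds its last target. There are 200 camera calls.

## Working session

There is one attempt and no reset: what is moved stays moved. The work goes in short steps, Python scripts to look and compute and a tool call to move; the robot and the scene stay as the last step left them, time stands still between calls to the robot, and variables do not carry over. Pictures are saved under pics/ and viewed, at most 13 in all, crops included, and the job is handed in when it is done.

Besides the shell and the picture viewer there is one more tool, called after "Request:" by a JSON object that holds its "name" and its "arguments", one argument or row to a line. servo_tool: Moves the arm, as the interface text tells. Its arguments: {"type":"object","properties":{"motion":{"type":"array","items":{"type":"object","properties":{"x":{"type":"number"},"y":{"type":"number"},"z":{"type":"number"},"turn":{"type":"number"},"claw":{"type":"number"}}}}},"required":["motion"]}

```bash
mkdir -p pics; ls
cat > h.py <<'E'
import numpy as np,cv2
from station import env
def save(n,f,crop=None):
    im=env.camera(n); 
    o=im if crop is None else im[crop[1]:crop[3],crop[0]:crop[2]]
    cv2.imwrite('pics/'+f,cv2.cvtColor(o,cv2.COLOR_RGB2BGR)); return im
def ray(n,p):
    c=env.calibration(n);K=np.array(c['camera_matrix']);T=np.array(c['world_to_cam'])
    u=cv2.undistortPoints(np.array([[p]],float),K,np.array(c['D'],float))[0,0]
    d=T[:3,:3].T@np.array([u[0],u[1],1]);o=-T[:3,:3].T@T[:3,3];return o,d/np.linalg.norm(d)
def atz(n,p,z):
    o,d=ray(n,p);return o+d*(z-o[2])/d[2]
def proj(n,P):
    c=env.calibration(n);T=np.array(c['world_to_cam'])
    r=cv2.Rodrigues(T[:3,:3])[0]
    return cv2.projectPoints(np.array(P,float).reshape(-1,1,3),r,T[:3,3],np.array(c['camera_matrix']),np.array(c['D'],float))[0][:,0]
def tri(a,b):
    A=[];B=[]
    for o,d in (a,b):
        M=np.eye(3)-np.outer(d,d);A.append(M);B.append(M@o)
    return np.linalg.lstsq(np.vstack(A),np.hstack(B),rcond=None)[0]
E
python3 - <<'E'
from h import *
np.set_printoptions(precision=3,suppress=True)
a=save('scene','s0.png');b=save('top','t0.png')
cv2.imwrite('pics/st.png',cv2.cvtColor(cv2.resize(np.vstack([a,b]),(800,1200)),cv2.COLOR_RGB2BGR)) 
for n in ('scene','top'):
  for l in ('hook_stand','weight','bail','tray'):
    print(n,l,[(np.round(r['point']),round(r['confidence'],2)) for r in env.spot_in(n,l)])
print(env.state())
E
```

```text
pics
scene hook_stand [(array([290., 204.]), 0.67)]
scene weight [(array([274., 208.]), 0.94), (array([166., 180.]), 0.82), (array([364., 245.]), 0.49)]
scene bail [(array([162., 181.]), 0.93), (array([274., 212.]), 0.89), (array([366., 242.]), 0.61)]
scene tray [(array([330., 265.]), 0.9), (array([291., 204.]), 0.63)]
top hook_stand [(array([275., 176.]), 0.67)]
top weight [(array([158., 268.]), 0.89), (array([356., 142.]), 0.53), (array([272., 195.]), 0.51)]
top bail [(array([157., 266.]), 0.91), (array([274., 194.]), 0.51)]
top tray [(array([360., 187.]), 0.91)]
{'clock': 0.5, 'joint_pos': array([ 1.546,  0.359,  0.012, -0.   , -1.224, -0.288]), 'qd': array([ 0.   , -0.   ,  0.   ,  0.002, -0.   ,  0.002]), 'joint_efforts': array([  0.001, -58.18 ,  29.307,   6.997,   0.012,  -0.   ]), 'tcp_pos': array([0.208, 0.642, 0.252]), 'tool_rot': array([ 0.988, -0.156,  0.   ,  0.   ]), 'force': array([-0.775, -0.734,  0.916]), 'moment': array([-0.007,  0.04 , -0.006]), 'gripper_force': 0.0, 'gripper_width': 0.0874964619737516}
```

View pics/s0.png

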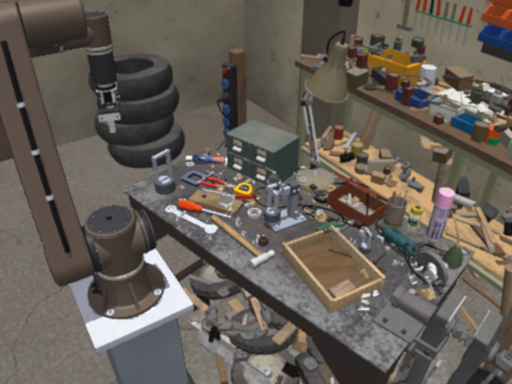

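View pics/t0.png

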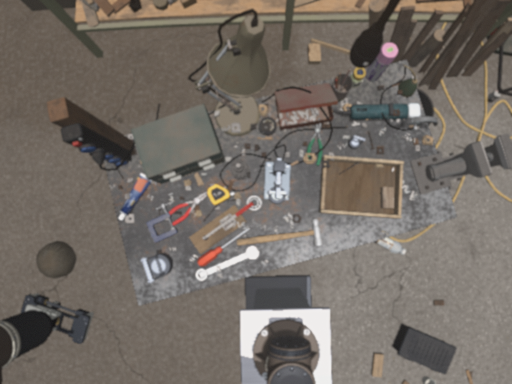

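Candidates for the weight: the large one standing at scene (164,180), the one hanging at scene (274,205) and the small one at scene (365,240). The hanging one is the middle-sized by description, so I'll check it in a crop.

Run:
```python
from h import *
np.set_printoptions(precision=3,suppress=True)
a=env.camera('scene')[165:245,235:335];b=env.camera('top')[150:215,245:320]
A=cv2.resize(a,(500,400),interpolation=3);B=cv2.resize(b,(300,260),interpolation=3)
o=np.zeros((400,800,3),np.uint8);o[:,:500]=A;o[:260,500:]=B
cv2.imwrite('pics/c1.png',o[:,:,::-1])
for p in [(274,195),(158,268),(356,142)]: print('top z=.1',atz('top',p,.1))
for n in('hook_stand','tray','weight'):
  for r in env.regions_of('top',n)[:2]:
    m=r['region'].astype(np.uint8);c=max(cv2.findContours(m,0,2)[0],key=cv2.contourArea)
    bx=cv2.boxPoints(cv2.minAreaRect(c));z={'hook_stand':.01,'tray':.055,'weight':.15}[n]
    print(n,r['confidence'],bx.round(1).tolist());print(np.array([atz('top',p,z) for p in bx])[:,:2])
for q in env.spot_in('scene','weight')[:1]: print(tri(ray('scene',q['point']),ray('top',(274,194))))
print(env.calibration('top')['world_to_cam'],env.calibration('scene')['world_to_cam'])
```

```text
top z=.1 [0.548 0.03  0.1  ]
top z=.1 [0.315 0.42  0.1  ]
top z=.1 [ 0.721 -0.251  0.1  ]
hook_stand 0.73 [[263.0, 159.0], [289.0, 159.0], [289.0, 197.0], [263.0, 197.0]]
[[ 0.686  0.064]
 [ 0.684 -0.03 ]
 [ 0.547 -0.026]
 [ 0.549  0.067]]
tray 0.89 [[317.79998779296875, 213.5], [322.0, 154.39999389648438], [405.6000061035156, 160.3000030517578], [401.3999938964844, 219.5]]
[[ 0.484 -0.12 ]
 [ 0.69  -0.142]
 [ 0.662 -0.436]
 [ 0.456 -0.409]]
weight 0.96 [[142.10000610351562, 259.29998779296875], [167.8000030517578, 250.1999969482422], [175.60000610351562, 272.29998779296875], [149.8000030517578, 281.3999938964844]]
[[0.349 0.457]
 [0.377 0.373]
 [0.307 0.349]
 [0.279 0.432]]
weight 0.64 [[346.0, 143.0], [357.5, 131.5], [365.5, 139.5], [354.0, 151.0]]
[[ 0.707 -0.205]
 [ 0.744 -0.245]
 [ 0.717 -0.269]
 [ 0.68  -0.23 ]]
[0.377 0.081 0.279]
[[-0.024 -1.    -0.012  0.091]
 [-0.997  0.025 -0.078  0.551]
 [ 0.079  0.011 -0.997  1.234]
 [ 0.     0.     0.     1.   ]] [[ 0.833 -0.553  0.013 -0.423]
 [-0.305 -0.479 -0.823  0.312]
 [ 0.461  0.681 -0.568  1.342]
 [ 0.     0.     0.     1.   ]]
```

View pics/c1.png

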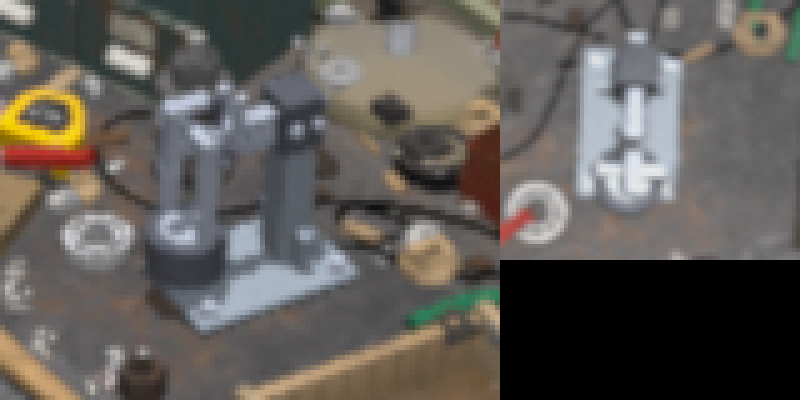

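The crop shows the middle-sized weight hanging on the hook. Its nose points toward the robot (top image downward) and the bar lies along world y, so I approach.

Request:
{"name": "servo_tool", "arguments": {
  "motion": [
    {"x":24,"y":-51,"z":20,"turn":0.06},
    {"x":24,"y":-51,"z":20,"turn":0.06},
    {"x":24,"y":-51,"z":20,"turn":0.06},
    {"x":24,"y":-51,"z":20,"turn":0.06},
    {"x":24,"y":-51,"z":20,"turn":0.06}
  ]
}}

```text
$.motion[0]: bad value
```

Request:
{"name": "servo_tool", "arguments": {
  "motion": [
    {"x":24,"y":-51,"z":3},
    {"x":24,"y":-51,"z":3},
    {"x":24,"y":-51,"z":3},
    {"x":24,"y":-51},
    {"x":24,"y":-51}
  ]
}}

```text
$.motion[0]: bad value
```

Request:
{"name": "servo_tool", "arguments": {
  "motion": [
    {"x":20,"y":-51},
    {"x":20,"y":-51},
    {},
    {}
  ]
}}

```text
$.motion[0]: bad value
```

Run:
```python
from h import *
np.set_printoptions(precision=3,suppress=True)
a=save('wrist','w1.png');s=env.state();print(s['tcp_pos'],s['tool_rot'],s['clock'])
for l in('bail','hook_stand','weight'):
  for r in env.regions_of('wrist',l)[:2]:
    c=max(cv2.findContours(r['region'].astype(np.uint8),0,2)[0],key=cv2.contourArea)
    print(l,round(r['confidence'],2),np.round(r['point']),cv2.boundingRect(c))
# top plate corners
t=lambda u,v:(245+(u-500)/4,150+v/4)
C=[atz('top',t(*p),.01)[:2] for p in((583,46),(682,52),(678,200),(578,195))];print(np.array(C))
print(env.calibration('wrist')['world_to_cam'])
```

```text
[0.208 0.642 0.252] [ 0.988 -0.156 -0.    -0.   ] 0.85
bail 0.88 [415.  29.] (361, 0, 151, 64)
weight 0.82 [413.  27.] (360, 0, 152, 65)
[[ 0.677  0.054]
 [ 0.669 -0.035]
 [ 0.536 -0.027]
 [ 0.543  0.062]]
[[-0.306 -0.952 -0.     0.675]
 [-0.909  0.292  0.298 -0.037]
 [-0.283  0.092 -0.955  0.391]
 [ 0.     0.     0.     1.   ]]
```

View pics/w1.png

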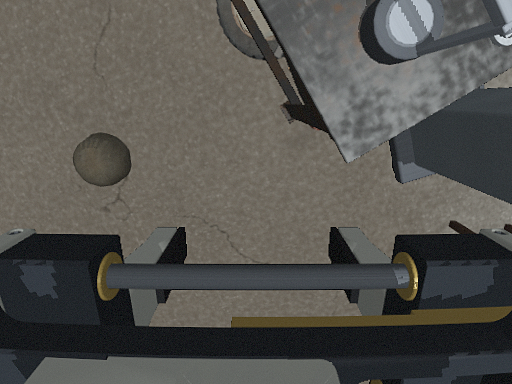

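The wrist picture shows only the table edge at (345,160) and the big weight at (405,20). The move rows need all five fields, so I'll resend them.

Request:
{"name": "servo_tool", "arguments": {
  "motion": [
    {"x":24,"y":-51,"z":20,"turn":0.05,"claw":1},
    {"x":24,"y":-51,"z":20,"turn":0.05,"claw":1},
    {"x":24,"y":-51,"z":20,"turn":0.05,"claw":1},
    {"x":24,"y":-51,"z":20,"turn":0.05,"claw":1},
    {"x":24,"y":-51,"z":20,"turn":0.05,"claw":1}
  ]
}}

```text
clock: 1.62
tcp_pos: [0.3282, 0.3854, 0.3525]
tool_rot: [1.0, -0.03, 0.0, -0.0]
force: [0.9, -0.5, 0.7]
gripper_width: 0.0877
gripper_force: 0.0
```

Request:
{"name": "servo_tool", "arguments": {
  "motion": [
    {"x":24,"y":-51,"z":3,"turn":0,"claw":1},
    {"x":24,"y":-51,"z":3,"turn":0,"claw":1},
    {"x":24,"y":-51,"z":3,"turn":0,"claw":1},
    {"x":24,"y":-51,"z":0,"turn":0,"claw":1},
    {"x":24,"y":-51,"z":0,"turn":0,"claw":1}
  ]
}}

```text
clock: 2.25
tcp_pos: [0.4481, 0.1305, 0.3611]
tool_rot: [1.0, -0.031, 0.001, -0.0]
force: [1.1, 0.4, -0.4]
gripper_width: 0.0874
gripper_force: 0.0
```

Request:
{"name": "servo_tool", "arguments": {
  "motion": [
    {"x":20,"y":-51,"z":0,"turn":0,"claw":1},
    {"x":20,"y":-51,"z":0,"turn":0,"claw":1},
    {"x":0,"y":0,"z":0,"turn":0,"claw":1},
    {"x":0,"y":0,"z":0,"turn":0,"claw":1}
  ]
}}

```text
clock: 2.75
tcp_pos: [0.4877, 0.03, 0.3605]
tool_rot: [0.999, -0.032, -0.0, -0.0]
force: [-0.0, 1.0, -0.2]
gripper_width: 0.0877
gripper_force: 0.0
```

Run:
```python
from h import *
np.set_printoptions(precision=3,suppress=True)
a=save('wrist','w2.png');s=env.state();print(s['tcp_pos'],s['tool_rot'],s['clock'],s['force'])
for l in('bail','hook_stand','weight'):
  for r in env.regions_of('wrist',l)[:2]:
    c=max(cv2.findContours(r['region'].astype(np.uint8),0,2)[0],key=cv2.contourArea)
    print(l,round(r['confidence'],2),np.round(r['point']),cv2.boundingRect(c))
```

```text
[0.488 0.031 0.361] [ 1.    -0.031  0.    -0.   ] 2.8 [ 0.057 -0.322 -0.297]
bail 0.63 [256. 114.] (238, 98, 20, 34)
hook_stand 0.68 [264.  70.] (233, 12, 58, 123)
weight 0.71 [255. 113.] (237, 97, 21, 36)
```

View pics/w2.png

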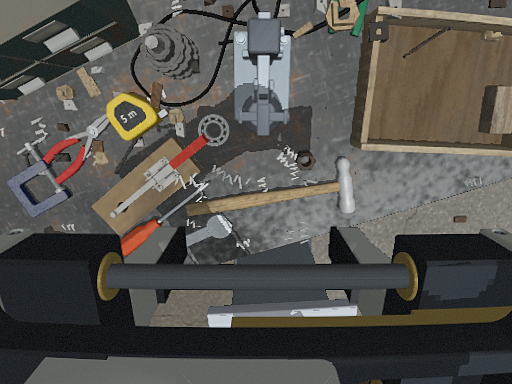

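The wrist picture shows the hanging weight at (264,105), and the tray at right with its offcut at (497,108). I zoom in on the stand.

Run:
```python
from h import *
np.set_printoptions(precision=4,suppress=True)
a=env.camera('wrist')[5:145,214:314]
cv2.imwrite('pics/c2.png',cv2.resize(a,(420,588),interpolation=2)[:,:,::-1])
for p in((245,97),(282,97)): print(atz('wrist',p,.155))
```

```text
[0.5748 0.0399 0.155 ]
[ 0.5723 -0.0019  0.155 ]
```

View pics/c2.png

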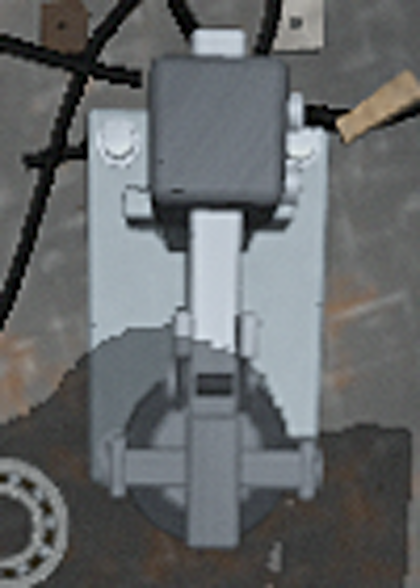

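The crop shows the strap tops at crop (118,467) and (311,470), with the lip between them at (214,460).

Run:
```python
from h import *
np.set_printoptions(precision=4,suppress=True)
t=lambda u,v:(214+u/4.2,5+v/4.2)
L=atz('wrist',t(108,467),.155);R=atz('wrist',t(322,470),.155)
print(L,R,np.linalg.norm(L-R),'mid',(L+R)/2,'yaw',np.arctan2(-(L-R)[0],(L-R)[1]))
for z,a,b in((.01,(90,110),(91,475)),(.01,(327,128),(323,440)),(.174,(191,400),(189,545)),(.174,(239,400),(240,545))):
  A=atz('wrist',t(*a),z);B=atz('wrist',t(*b),z);print(A,B,np.arctan2((A-B)[1],(A-B)[0]))
print('top', atz('top',(245+132/4,150+176/4),.155), env.state()['tcp_pos'])
```

```text
[0.554  0.0475 0.155 ] [ 0.5498 -0.0111  0.155 ] 0.058723589376446624 mid [0.5519 0.0182 0.155 ] yaw -0.071995363130353
[0.6758 0.0536 0.01  ] [0.5456 0.0635 0.01  ] -0.07537069069078935
[ 0.6647 -0.0325  0.01  ] [ 0.5536 -0.0278  0.01  ] -0.04247089735904088
[0.5701 0.0239 0.174 ] [0.5335 0.0265 0.174 ] -0.07127257327739153
[0.5694 0.0117 0.174 ] [0.5327 0.0131 0.174 ] -0.03891131580525455
top [0.5465 0.0193 0.155 ] [0.4875 0.0312 0.3607]
```

Request:
{"name": "servo_tool", "arguments": {
  "motion": [
    {"x":40,"y":-8,"z":-20,"turn":0,"claw":1},
    {"x":23,"y":-5,"z":-50,"turn":0,"claw":1},
    {"x":0,"y":0,"z":-40,"turn":0,"claw":1},
    {"x":0,"y":0,"z":0,"turn":0,"claw":1}
  ]
}}

```text
clock: 3.5
tcp_pos: [0.549, 0.0174, 0.2476]
tool_rot: [1.0, -0.031, -0.003, 0.001]
force: [0.0, 0.4, 0.8]
gripper_width: 0.0876
gripper_force: 0.0
```

Run:
```python
from h import *
np.set_printoptions(precision=4,suppress=True)
a=env.camera('wrist');cv2.imwrite('pics/w3.png',cv2.resize(a,(800,600),interpolation=2)[:,:,::-1])
s=env.state();print(s['tcp_pos'],s['tool_rot'],s['force'],s['clock'])
```

```text
[0.5504 0.0176 0.2504] [ 0.9995 -0.0308 -0.0009  0.0007] [-0.2851 -0.2285  1.9185] 3.55
```

View pics/w3.png

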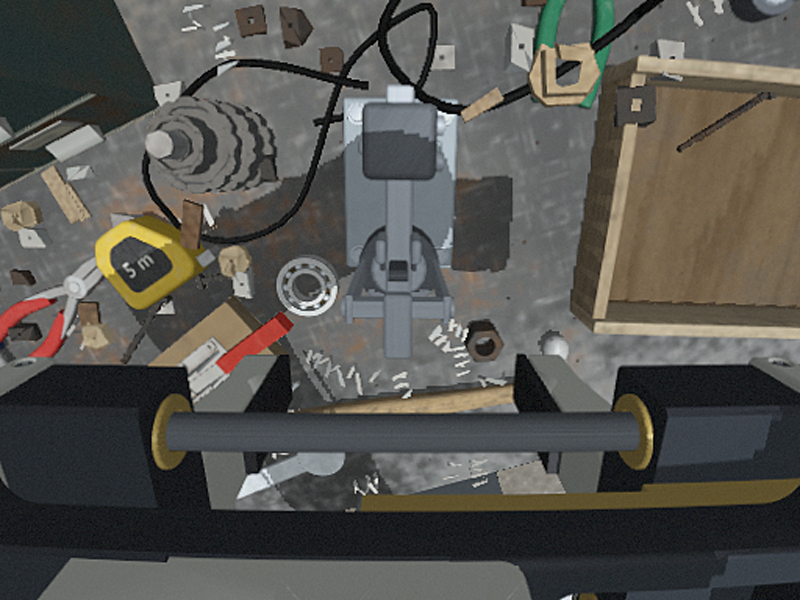

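The straps show at (350,308) and (449,308), ahead of the fingers as expected. I triangulate from these.

Run:
```python
from h import *
np.set_printoptions(precision=4,suppress=True)
k=1.5625
L=atz('wrist',(345/k,308/k),.155);R=atz('wrist',(453/k,308/k),.155);print(L,R,np.linalg.norm(L-R),(L+R)/2)
print('lip front/rear',atz('wrist',(397/k,358/k),.174),atz('wrist',(397/k,294/k),.174))
```

```text
[0.556  0.0478 0.155 ] [ 0.5525 -0.0103  0.155 ] 0.058292723914163104 [0.5543 0.0187 0.155 ]
lip front/rear [0.5337 0.0209 0.174 ] [0.5679 0.0188 0.174 ]
```

Request:
{"name": "servo_tool", "arguments": {
  "motion": [
    {"x":3,"y":1,"z":-35,"turn":0,"claw":1},
    {"x":0,"y":0,"z":-35,"turn":0,"claw":1},
    {"x":0,"y":0,"z":-28,"turn":0,"claw":1},
    {"x":0,"y":0,"z":0,"turn":0,"claw":1},
    {"x":0,"y":0,"z":0,"turn":0,"claw":1}
  ]
}}

```text
clock: 4.18
tcp_pos: [0.5552, 0.0189, 0.1552]
tool_rot: [1.0, -0.031, 0.002, -0.0]
force: [0.2, 0.1, -0.1]
gripper_width: 0.0874
gripper_force: 0.0
```

Request:
{"name": "servo_tool", "arguments": {
  "motion": [
    {"x":0,"y":0,"z":0,"turn":0,"claw":0.7},
    {"x":0,"y":0,"z":0,"turn":0,"claw":0.6},
    {"x":0,"y":0,"z":0,"turn":0,"claw":0.5},
    {"x":0,"y":0,"z":0,"turn":0,"claw":0.3},
    {"x":0,"y":0,"z":0,"turn":0,"claw":0}
  ]
}}

```text
clock: 4.8
tcp_pos: [0.5539, 0.0183, 0.1528]
tool_rot: [1.0, -0.031, 0.0, -0.0]
force: [-0.6, 1.0, 2.8]
gripper_width: 0.0561
gripper_force: 30.0
```

Request:
{"name": "servo_tool", "arguments": {
  "motion": [
    {"x":0,"y":0,"z":0,"turn":0,"claw":0},
    {"x":0,"y":0,"z":0,"turn":0,"claw":0}
  ]
}}

```text
clock: 5.05
tcp_pos: [0.5539, 0.0183, 0.1528]
tool_rot: [1.0, -0.031, 0.0, -0.0]
force: [-0.5, 1.1, 4.3]
gripper_width: 0.0558
gripper_force: 30.0
```

Gripped at 56 mm. I lift the bar a little off the bowl floor.

Request:
{"name": "servo_tool", "arguments": {
  "motion": [
    {"x":0,"y":0,"z":3,"turn":0,"claw":0},
    {"x":0,"y":0,"z":2,"turn":0,"claw":0},
    {"x":0,"y":0,"z":0,"turn":0,"claw":0},
    {"x":0,"y":0,"z":0,"turn":0,"claw":0}
  ]
}}

```text
clock: 5.55
tcp_pos: [0.5535, 0.0181, 0.1573]
tool_rot: [1.0, -0.031, -0.0, 0.0]
force: [0.1, -0.3, -3.3]
gripper_width: 0.0559
gripper_force: 30.0
```

Request:
{"name": "servo_tool", "arguments": {
  "motion": [
    {"x":3,"y":0,"z":0,"turn":0,"claw":0},
    {"x":2,"y":0,"z":0,"turn":0,"claw":0},
    {"x":0,"y":0,"z":0,"turn":0,"claw":0},
    {"x":0,"y":0,"z":0,"turn":0,"claw":0}
  ]
}}

```text
clock: 6.05
tcp_pos: [0.5587, 0.0182, 0.1575]
tool_rot: [1.0, -0.031, -0.0, 0.0]
force: [-0.4, -0.5, -3.5]
gripper_width: 0.0559
gripper_force: 30.0
```

Request:
{"name": "servo_tool", "arguments": {
  "motion": [
    {"x":2,"y":0,"z":0,"turn":0,"claw":0},
    {"x":0,"y":0,"z":0,"turn":0,"claw":0},
    {"x":0,"y":0,"z":0,"turn":0,"claw":0}
  ]
}}

```text
clock: 6.42
tcp_pos: [0.5607, 0.0182, 0.1576]
tool_rot: [1.0, -0.031, -0.0, 0.0]
force: [0.8, 0.2, -3.0]
gripper_width: 0.0561
gripper_force: 30.0
```

Request:
{"name": "servo_tool", "arguments": {
  "motion": [
    {"x":2,"y":0,"z":0,"turn":0,"claw":0},
    {"x":0,"y":0,"z":0,"turn":0,"claw":0},
    {"x":0,"y":0,"z":0,"turn":0,"claw":0}
  ]
}}

```text
clock: 6.8
tcp_pos: [0.5627, 0.0182, 0.1575]
tool_rot: [1.0, -0.031, -0.0, 0.0]
force: [0.5, 0.2, -5.1]
gripper_width: 0.0558
gripper_force: 30.0
```

Free for 9 mm so far. I go on in 2 mm steps.

Request:
{"name": "servo_tool", "arguments": {
  "motion": [
    {"x":2,"y":0,"z":0,"turn":0,"claw":0},
    {"x":0,"y":0,"z":0,"turn":0,"claw":0},
    {"x":0,"y":0,"z":0,"turn":0,"claw":0}
  ]
}}

```text
clock: 7.18
tcp_pos: [0.5647, 0.0182, 0.1575]
tool_rot: [1.0, -0.031, -0.0, 0.0]
force: [0.8, -0.0, -3.6]
gripper_width: 0.0556
gripper_force: 30.0
```

Request:
{"name": "servo_tool", "arguments": {
  "motion": [
    {"x":2,"y":0,"z":0,"turn":0,"claw":0},
    {"x":0,"y":0,"z":0,"turn":0,"claw":0},
    {"x":0,"y":0,"z":0,"turn":0,"claw":0}
  ]
}}

```text
clock: 7.55
tcp_pos: [0.5667, 0.0182, 0.1575]
tool_rot: [1.0, -0.031, -0.0, 0.0]
force: [0.4, 0.5, -3.4]
gripper_width: 0.0558
gripper_force: 30.0
```

Request:
{"name": "servo_tool", "arguments": {
  "motion": [
    {"x":2,"y":0,"z":0,"turn":0,"claw":0},
    {"x":0,"y":0,"z":0,"turn":0,"claw":0},
    {"x":0,"y":0,"z":0,"turn":0,"claw":0}
  ]
}}

```text
clock: 7.92
tcp_pos: [0.5681, 0.0181, 0.1573]
tool_rot: [1.0, -0.032, -0.001, 0.0]
force: [-4.3, 0.4, -2.3]
gripper_width: 0.0559
gripper_force: 30.0
```

Contact at about x 0.567. I press on in small steps.

Request:
{"name": "servo_tool", "arguments": {
  "motion": [
    {"x":2,"y":0,"z":0,"turn":0,"claw":0},
    {"x":2,"y":0,"z":0,"turn":0,"claw":0},
    {"x":0,"y":0,"z":0,"turn":0,"claw":0},
    {"x":0,"y":0,"z":0,"turn":0,"claw":0}
  ]
}}

```text
clock: 8.43
tcp_pos: [0.5719, 0.0178, 0.1575]
tool_rot: [1.0, -0.031, -0.001, 0.0]
force: [-6.8, -0.3, 1.4]
gripper_width: 0.0558
gripper_force: 30.0
```

Request:
{"name": "servo_tool", "arguments": {
  "motion": [
    {"x":2,"y":0,"z":0,"turn":0,"claw":0},
    {"x":1,"y":0,"z":0,"turn":0,"claw":0},
    {"x":0,"y":0,"z":0,"turn":0,"claw":0},
    {"x":0,"y":0,"z":0,"turn":0,"claw":0}
  ]
}}

```text
clock: 8.93
tcp_pos: [0.5746, 0.0177, 0.1575]
tool_rot: [1.0, -0.032, -0.001, 0.0]
force: [-6.4, -0.0, 2.0]
gripper_width: 0.0558
gripper_force: 30.0
```

Request:
{"name": "servo_tool", "arguments": {
  "motion": [
    {"x":0,"y":0,"z":3,"turn":0,"claw":0},
    {"x":0,"y":0,"z":3,"turn":0,"claw":0},
    {"x":0,"y":0,"z":0,"turn":0,"claw":0}
  ]
}}

```text
clock: 9.3
tcp_pos: [0.5743, 0.0179, 0.1628]
tool_rot: [0.999, -0.032, -0.001, 0.0]
force: [-6.3, 0.9, -3.7]
gripper_width: 0.0556
gripper_force: 30.0
```

Request:
{"name": "servo_tool", "arguments": {
  "motion": [
    {"x":0,"y":0,"z":3,"turn":0,"claw":0},
    {"x":0,"y":0,"z":2,"turn":0,"claw":0},
    {"x":0,"y":0,"z":0,"turn":0,"claw":0}
  ]
}}

```text
clock: 9.68
tcp_pos: [0.5748, 0.018, 0.168]
tool_rot: [1.0, -0.032, -0.001, 0.0]
force: [-5.2, -0.1, -4.3]
gripper_width: 0.0558
gripper_force: 30.0
```

Request:
{"name": "servo_tool", "arguments": {
  "motion": [
    {"x":0,"y":0,"z":3,"turn":0,"claw":0},
    {"x":0,"y":0,"z":2,"turn":0,"claw":0},
    {"x":0,"y":0,"z":0,"turn":0,"claw":0}
  ]
}}

```text
clock: 10.05
tcp_pos: [0.5768, 0.0184, 0.1744]
tool_rot: [1.0, -0.031, 0.001, -0.0]
force: [-1.5, -1.0, -3.7]
gripper_width: 0.0554
gripper_force: 30.0
```

The bar is rising past the keeper without being blocked. I lift to the drawing height.

Request:
{"name": "servo_tool", "arguments": {
  "motion": [
    {"x":0,"y":0,"z":4,"turn":0,"claw":0},
    {"x":0,"y":0,"z":4,"turn":0,"claw":0},
    {"x":0,"y":0,"z":4,"turn":0,"claw":0},
    {"x":0,"y":0,"z":4,"turn":0,"claw":0},
    {"x":0,"y":0,"z":0,"turn":0,"claw":0}
  ]
}}

```text
clock: 10.68
tcp_pos: [0.576, 0.0183, 0.1901]
tool_rot: [1.0, -0.031, 0.0, -0.0]
force: [0.8, -0.2, -4.0]
gripper_width: 0.0559
gripper_force: 30.0
```

Run:
```python
from h import *
s=env.state();print(s['tcp_pos'],s['force'])
a=env.camera('wrist')[150:300,150:360];b=env.camera('scene')[155:245,235:335]
o=np.hstack([cv2.resize(a,(420,300),interpolation=2),cv2.resize(b,(333,300),interpolation=2)])
cv2.imwrite('pics/c4.png',o[:,:,::-1])
```

```text
[0.5759929  0.01826714 0.19005022] [ 0.78229157 -0.22941101 -4.0242277 ]
```

View pics/c4.png

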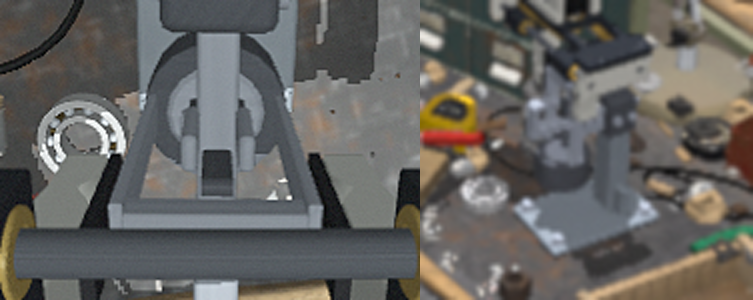

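The bar is above the lip and still gripped in the straps. I draw it forward along the hook.

Request:
{"name": "servo_tool", "arguments": {
  "motion": [
    {"x":-4,"y":0.2,"z":0,"turn":0,"claw":0},
    {"x":-4,"y":0.2,"z":0,"turn":0,"claw":0},
    {"x":-4,"y":0.3,"z":0,"turn":0,"claw":0},
    {"x":-4,"y":0.3,"z":0,"turn":0,"claw":0},
    {"x":0,"y":0,"z":0,"turn":0,"claw":0}
  ]
}}

```text
clock: 11.4
tcp_pos: [0.5594, 0.0193, 0.1897]
tool_rot: [1.0, -0.031, 0.0, -0.0]
force: [0.0, 0.3, -4.0]
gripper_width: 0.0559
gripper_force: 30.0
```

Request:
{"name": "servo_tool", "arguments": {
  "motion": [
    {"x":-8,"y":0.5,"z":0,"turn":0,"claw":0},
    {"x":-8,"y":0.5,"z":0,"turn":0,"claw":0},
    {"x":-8,"y":0.5,"z":0,"turn":0,"claw":0},
    {"x":-8,"y":0.5,"z":0,"turn":0,"claw":0},
    {"x":0,"y":0,"z":0,"turn":0,"claw":0}
  ]
}}

```text
clock: 12.02
tcp_pos: [0.5271, 0.0213, 0.1898]
tool_rot: [1.0, -0.031, 0.0, -0.0]
force: [0.6, 0.3, -3.8]
gripper_width: 0.0558
gripper_force: 30.0
```

Request:
{"name": "servo_tool", "arguments": {
  "motion": [
    {"x":-10,"y":0.5,"z":0,"turn":0,"claw":0},
    {"x":-10,"y":0.5,"z":0,"turn":0,"claw":0},
    {"x":-10,"y":0.5,"z":0,"turn":0,"claw":0},
    {"x":-10,"y":0.5,"z":0,"turn":0,"claw":0},
    {"x":0,"y":0,"z":0,"turn":0,"claw":0}
  ]
}}

```text
clock: 12.65
tcp_pos: [0.487, 0.0232, 0.1898]
tool_rot: [1.0, -0.031, 0.0, -0.0]
force: [0.1, 0.2, -3.8]
gripper_width: 0.0554
gripper_force: 30.0
```

Request:
{"name": "servo_tool", "arguments": {
  "motion": [
    {"x":0,"y":0,"z":0,"turn":0,"claw":0},
    {"x":0,"y":0,"z":0,"turn":0,"claw":0}
  ]
}}

```text
clock: 12.9
tcp_pos: [0.488, 0.0233, 0.1896]
tool_rot: [1.0, -0.031, 0.0, -0.0]
force: [0.2, -0.7, -4.0]
gripper_width: 0.0559
gripper_force: 30.0
```

Run:
```python
from h import *
np.set_printoptions(precision=3,suppress=True)
a=save('wrist','w5.png');s=env.state();print(s['tcp_pos'],s['tool_rot'])
env.camera('top')
for r in env.regions_of('top','tray')[:1]:
    c=max(cv2.findContours(r['region'].astype(np.uint8),0,2)[0],key=cv2.contourArea)
    bx=cv2.boxPoints(cv2.minAreaRect(c));w=np.array([atz('top',p,.055) for p in bx])[:,:2];print(w,w.mean(0))
```

```text
[0.488 0.023 0.19 ] [ 1.    -0.031 -0.     0.   ]
[[ 0.485 -0.118]
 [ 0.693 -0.142]
 [ 0.665 -0.435]
 [ 0.456 -0.407]] [ 0.575 -0.275]
```

View pics/w5.png

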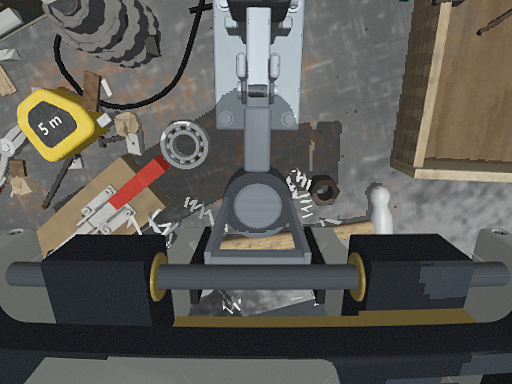

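The bail is clear of the hook and hangs in the grip. I carry it to the tray.

Request:
{"name": "servo_tool", "arguments": {
  "motion": [
    {"x":0,"y":-15,"z":20,"turn":0,"claw":0},
    {"x":0,"y":-30,"z":20,"turn":0,"claw":0},
    {"x":5,"y":-40,"z":0,"turn":0,"claw":0},
    {"x":15,"y":-40,"z":0,"turn":0,"claw":0},
    {"x":20,"y":-40,"z":0,"turn":0,"claw":0}
  ]
}}

```text
clock: 13.68
tcp_pos: [0.528, -0.1431, 0.2298]
tool_rot: [1.0, -0.031, 0.0, -0.0]
force: [1.2, 1.0, -3.6]
gripper_width: 0.0558
gripper_force: 30.0
```

Request:
{"name": "servo_tool", "arguments": {
  "motion": [
    {"x":20,"y":-40,"z":0,"turn":0,"claw":0},
    {"x":20,"y":-40,"z":0,"turn":0,"claw":0},
    {"x":10,"y":-25,"z":0,"turn":0,"claw":0},
    {"x":0,"y":0,"z":0,"turn":0,"claw":0},
    {"x":0,"y":0,"z":0,"turn":0,"claw":0}
  ]
}}

```text
clock: 14.3
tcp_pos: [0.5774, -0.2466, 0.229]
tool_rot: [0.999, -0.032, -0.001, -0.0]
force: [-0.9, 0.2, -3.4]
gripper_width: 0.0552
gripper_force: 30.0
```

Run:
```python
from h import *
np.set_printoptions(precision=3,suppress=True)
a=save('wrist','w6.png');s=env.state();p=s['tcp_pos'];print(p,s['tool_rot'],s['force'])
print(proj('wrist',[p+[0,0,-.0875], p+[.03,0,-.0875],p+[-.03,0,-.0875]]))
```

```text
[ 0.577 -0.246  0.229] [ 1.    -0.031 -0.    -0.   ] [-0.798  0.448 -4.162]
[[257.169 204.638]
 [254.858 168.948]
 [259.307 237.657]]
```

View pics/w6.png

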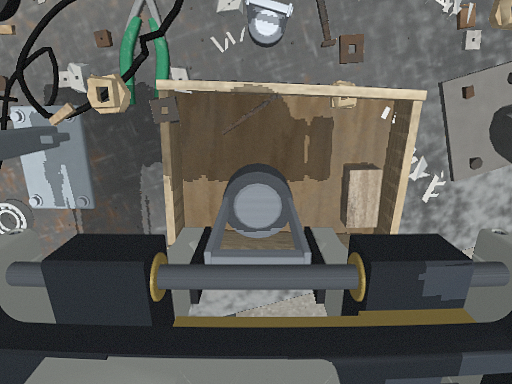

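The weight hangs upright over the free tray floor: its top is at (258,206) against (257,205) computed, and the offcut is at (362,195). I lower it.

Request:
{"name": "servo_tool", "arguments": {
  "motion": [
    {"x":0,"y":0,"z":-30,"turn":0,"claw":0},
    {"x":0,"y":0,"z":-30,"turn":0,"claw":0},
    {"x":0,"y":0,"z":-20,"turn":0,"claw":0},
    {"x":0,"y":0,"z":-10,"turn":0,"claw":0},
    {"x":0,"y":0,"z":0,"turn":0,"claw":0}
  ]
}}

```text
clock: 14.98
tcp_pos: [0.5776, -0.2463, 0.1395]
tool_rot: [1.0, -0.031, -0.0, 0.0]
force: [-0.1, 0.1, -3.2]
gripper_width: 0.0558
gripper_force: 30.0
```

Request:
{"name": "servo_tool", "arguments": {
  "motion": [
    {"x":0,"y":0,"z":-4,"turn":0,"claw":0},
    {"x":0,"y":0,"z":-3,"turn":0,"claw":0},
    {"x":0,"y":0,"z":0,"turn":0,"claw":0},
    {"x":0,"y":0,"z":0,"turn":0,"claw":0}
  ]
}}

```text
clock: 15.48
tcp_pos: [0.5778, -0.2469, 0.1328]
tool_rot: [1.0, -0.031, 0.0, 0.0]
force: [0.4, 0.4, -3.6]
gripper_width: 0.0558
gripper_force: 30.0
```

Request:
{"name": "servo_tool", "arguments": {
  "motion": [
    {"x":0,"y":0,"z":-2,"turn":0,"claw":0},
    {"x":0,"y":0,"z":0,"turn":0,"claw":0},
    {"x":0,"y":0,"z":0,"turn":0,"claw":0}
  ]
}}

```text
clock: 15.85
tcp_pos: [0.5777, -0.2468, 0.1305]
tool_rot: [1.0, -0.031, -0.0, 0.0]
force: [-0.8, 0.0, -4.1]
gripper_width: 0.0559
gripper_force: 30.0
```

Request:
{"name": "servo_tool", "arguments": {
  "motion": [
    {"x":0,"y":0,"z":-2,"turn":0,"claw":0},
    {"x":0,"y":0,"z":0,"turn":0,"claw":0},
    {"x":0,"y":0,"z":0,"turn":0,"claw":0}
  ]
}}

```text
clock: 16.23
tcp_pos: [0.5781, -0.2469, 0.1289]
tool_rot: [1.0, -0.031, 0.0, 0.0]
force: [-0.5, -0.9, -1.0]
gripper_width: 0.0553
gripper_force: 30.0
```

Request:
{"name": "servo_tool", "arguments": {
  "motion": [
    {"x":0,"y":0,"z":-1,"turn":0,"claw":0},
    {"x":0,"y":0,"z":0,"turn":0,"claw":0},
    {"x":0,"y":0,"z":0,"turn":0,"claw":0}
  ]
}}

```text
clock: 16.6
tcp_pos: [0.5782, -0.2469, 0.1289]
tool_rot: [1.0, -0.031, 0.001, 0.0]
force: [-1.1, 1.1, 6.5]
gripper_width: 0.0555
gripper_force: 30.0
```

Contact with the floor. I release, back off upward, and check.

Request:
{"name": "servo_tool", "arguments": {
  "motion": [
    {"x":0,"y":0,"z":0,"turn":0,"claw":0.75},
    {"x":0,"y":0,"z":0,"turn":0,"claw":0.9},
    {"x":0,"y":0,"z":0,"turn":0,"claw":1},
    {"x":0,"y":0,"z":0,"turn":0,"claw":1},
    {"x":0,"y":0,"z":0,"turn":0,"claw":1}
  ]
}}

```text
clock: 17.23
tcp_pos: [0.5777, -0.2468, 0.1275]
tool_rot: [1.0, -0.031, -0.0, -0.0]
force: [0.2, 0.7, 0.2]
gripper_width: 0.0876
gripper_force: 0.0
```

Request:
{"name": "servo_tool", "arguments": {
  "motion": [
    {"x":0,"y":0,"z":20,"turn":0,"claw":1},
    {"x":0,"y":0,"z":40,"turn":0,"claw":1},
    {"x":0,"y":0,"z":40,"turn":0,"claw":1},
    {"x":0,"y":0,"z":0,"turn":0,"claw":1},
    {"x":0,"y":0,"z":0,"turn":0,"claw":1}
  ]
}}

```text
clock: 17.85
tcp_pos: [0.5774, -0.2466, 0.2273]
tool_rot: [1.0, -0.031, -0.0, -0.0]
force: [-0.1, -0.2, -1.1]
gripper_width: 0.0875
gripper_force: 0.0
```

Run:
```python
from h import *
a=env.camera('wrist')[60:360];s=env.state();print(s['tcp_pos'],s['force'],s['clock'])
b=cv2.resize(env.camera('scene')[200:320,260:400],(350,300))
cv2.imwrite('pics/e.png',cv2.resize(np.hstack([a,b]),(800,278))[:,:,::-1])
```

```text
[ 0.57717804 -0.24659192  0.22666266] [-0.96138559  0.12048964  0.06372368] 17.9
```

View pics/e.png

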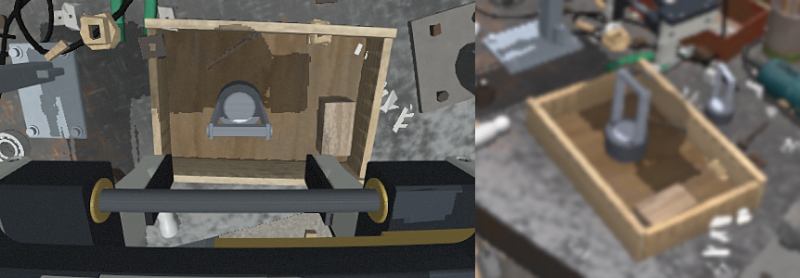

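The weight stands upright on the tray floor at (240,110), clear of the walls and of the fingers. I hand the job in.

```bash
python3 -c "
from station import env
print(env.sign_off())"
```

```text
the job is handed in; nothing more can be done
None
```

I took the middle-sized test weight off the hook, stood it upright and released on the tray floor, and handed the job in at about 18 s; no verdict came back.

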